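# Clamp a carving blank with the guarded hold-down lever

### The arm

A 7-joint arm with a two-finger parallel gripper is mounted at the origin on the work surface. World frame = base frame: x ahead of the robot, y to its left, z up, the work surface at z = 0. Lengths are in mm, angles in rad, forces in N, time in s.
With the tool pointing down it reaches from about 400 to 875 mm from the base axis. Payload 4.4 kg.
Tool frame: the origin (TCP) lies between the finger pads; the fingertips stand ctrl.finger_overhang ahead of it and the grasp point (between the pads) lies 11 mm behind it (ctrl.finger_overhang is the distance from the TCP to the fingertips, in mm); z points along the fingers, y is the direction in which the jaws open and shut (so a half turn about z gives the same grasp; the last joint's range is limited). The gripper opens to 85 mm and grips with 20 to 120 N. Pads are 22 mm wide; open, the fingers measure 114 mm over their backs; the gripper's body (76 mm by 85 mm) begins 54 mm behind the grasp point. The pads swing forward as they close: fully open they stand 13 mm farther back than shut.
Start: joints at [1.07, 0.628, 0.038, 1.517, -0.027, 0.996, -0.02], TCP at [273.828, -589.522, 200.513] pointing down, gripper open.
Joint ranges: [-3.06, 3.06], [-0.37, 2.12], [-1.25, 1.32], [0.18, 2.47], [-1.1, 4.24], [0.23, 1.98], [-2.94, 2.94]. Speed limits (rad/s): [2.57, 2.57, 3.14, 3.14, 3.14, 3.14, 3.14].

### API

Orientations are given as [roll, pitch, yaw] about the fixed x, y, z axes, in that order (R = Rz(yaw) Ry(pitch) Rx(roll)).
In Python, from cell import ctrl gives the robot as it stands. The module is installed in compiled form; this text tells all that it offers.
- The arm moves only by the tool step_arm, never from a script. Its argument "deltas" is a list that holds one entry, the list of rows, each a list of 7 numbers: the opening, from 0 (shut) to 1 (fully open), then the shift along the world's x, y, z in mm, then the turn, a rotation vector about the world's x, y, z in rad. In form: [[[grip, tx, ty, tz, rx, ry, rz], ...]]. A call has 1 to 10 rows; each row shifts and turns the commanded pose from where the row before left it; what a row does not reach is not made up. A row lasts 1/12 s, in which the tool goes at most 41.7 mm and 7.16 degrees, less where a joint would pass 70% of its speed; a pose out of reach is approached as far as the arm can. A call is refused whole if a number of a shift passes 41.7 or a number of a turn 0.125, either way. A call with a gripper value outside its range is refused whole. The fingers move at their own pace and stop on an object; the grip force is fixed at half the most. Time passes only in rows, so rows that do not move let the fingers close. It gives the time, the measured TCP pose, the force and the opening at its end, in the units of the state.
- ctrl.read_state(): the state, without advancing time (a new reading comes with each control period).
- ctrl.get_image(name): name is "side" or "top" or "wrist"; returns (picture, depth): 400x640x3 uint8, red, green, blue; 400x640 float32, mm along the optical axis (not along the pixel's ray), 0 where there is no reading.
- ctrl.camera_info(name): a dict with "intrinsics" (3x3 intrinsics, pixels), "rvec" (rotation vector, rad) and "tvec" (3), from world to camera coordinates, as OpenCV has them. Camera axes: x right, y down, z forward; pixel columns grow to the right and rows downward; lengths in mm; the calibration is good to about 2 mm. A picture is of the moment at which its call begins: read the wrist's pose just before it. camera_info takes no time and is no camera call; for the wrist camera it gives the pose at the moment of the call.
- ctrl.finish_job(): hands the job in, once; it reports no verdict.
The state is a dict: "clock": time; "qpos": joint angles; "qd": joint speeds; "tau": joint torques, N m; "eef_pos": TCP position; "tool_rot": TCP orientation; "force": force on the tool from outside, world axes, zero at the start; "torque": the same for the moment, N m; "width": finger opening in mm.
Only numpy, scipy, OpenCV 4.12 (cv2) and the standard library are available. Lean on these libraries where they do the work, as an engineer would, in place of code of your own. Each camera call takes 0.05 s, during which the arm holds its last target.

### The job

Set the air valve half open (handle at 45 degrees, over the long lug of its index plate), then flip the clamp station's safety catch up and right over to the other side of its hinge, leaving the tools and wood lying about where they are. Then pull the U-shaped lever that the catch guards towards the robot side of the station, all the way to its stop, so that the clamp foot comes down on the wooden blank. The lever springs back if let go: finish while still holding it at its stop with the gripper.

Things in the scene. Friction and masses are not known exactly. Their poses are not given: they have to be found in the camera images.
- station: Clamp station, grey, fixed on the bench, right or left of the valve. Origin on the bench surface straight below the lever pivot; z up, -x side faces the robot (yawed up to 0.22 rad), y to its left. Base plate 16 mm thick, x -80..220, y -85..115 mm; wooden blank 42 high at x 86..176; clamp column and head x 148..218, y -65..-25, 176 mm high. The catch is on its +y side.
- lever_pivot (a point): Point on the lever's pivot axis, midway between its arms, 60 mm above the bench; fixed to the station, axes parallel to the station's. The pivot axis runs along y. Two cheeks beside it, 77 mm high.
- bar_mid (a point): Middle of the lever's cross bar, on its axis: with the lever at rest 58 mm to +x of the pivot and 165 mm above the bench (station frame). Nothing stands within 80 mm of it on the +x side at that height.
- bail: The U-shaped lever: two steel side arms (12 mm thick, at y +50 and -50) joined at the top by a round rubber cross bar 16 mm thick, along y, 88 mm free between the arms. Origin on the pivot axis; the bar's axis lies 120 mm from it. Its frame is parallel to the station's at joint value 0. The round bar can turn between fingers that close across it.
- lever (a joint): Lever angle q, rad. 0: at rest, leaning 0.5 rad to station +x (away from the robot); grows as the bar is pulled over the top to -x; stop at 1.0. Bar at x = 120 sin(0.5-q), z = 60 + 120 cos(0.5-q) mm above the bench (station frame). Return spring: 4 N at the bar at 0, 10 N at 1.0. The closed catch stops it at 0.1 to 0.2.
- catch_hinge (a point): Point on the catch's hinge axis (which runs along x), at the same x as the pin's grip point: station frame x -27, y 100, z 110 mm; fixed to the station, axes parallel to it. The hinge post stands to +x of it (x 19..37, y 89..111, 128 mm high); a thin rest under the closed catch at x 1..11, y 21..33, 104 mm high.
- pin_mid (a point): Grip point on the catch's finger pin: a round steel pin 11 mm thick that sticks out 48 mm to station -x from the free end of the catch arm; this point is 36 mm out from the arm's middle plane. Closed: station frame x -27, y 25, z 110 mm. The pin is parallel to the hinge and 75 mm from it, so it can turn between fingers that close across it.
- catch (a joint): Safety catch angle q, rad: a flat steel arm 8 mm thick, 12 mm high, 70 g. 0: closed, level, pointing to -y from its hinge, across the front of the lever's left arm. Grows as the pin end is lifted and swung over to +y: pin at y = 100 - 75 cos q, z = 110 + 75 sin q mm (station frame). 1.57: upright; beyond that it falls by itself to its stop at 2.3. Moves easily.
- valve: Brass ball valve on a pipe loop on the bench, fixed, yawed up to 0.3 rad. Origin on the bench below the valve stem; z up. The pipe runs along y, its top 61 mm high (valve body 71). Foot plate 90 x 150 x 12 mm. A round index plate (60 mm across, top at 75 mm) carries three dark lugs: short ones for shut and open, a long one half way at 45 degrees.
- handle_grip (a point): Grip point on the valve's bar handle, 66 mm from the stem axis and 97 mm above the bench, at mid thickness. The handle is a steel bar 14 mm wide and 16 mm high, level, reaching 94 mm out from the stem axis. This frame's -x points outward along the handle.
- valve_handle (a joint): Valve handle angle, rad. 0: shut, across the pipe, pointing to the valve's -x (robot side). Grows as it turns clockwise seen from above, towards the valve's +y; 1.5708: fully open, along the pipe. Half open = 0.785. It starts at or near shut (0 to 0.3) and stays where it is left (friction 0.15 N m).
- chisel: Loose carving chisel 200 mm long, lying on the bench in front of the station. Origin mid-length on its underside.
- gouge: Loose narrow gouge 220 mm long, lying on the bench to the right.
- whetstone: Loose grey whetstone 150 x 50 x 25 mm, lying on the bench in front of the valve.
- tin: Loose empty steel tin, 68 mm across, 85 mm high, standing behind the valve.
- mallet: Loose wooden mallet standing on its round head, 80 mm across, 210 mm high, far to the right.
- offcut: Loose block of pale wood 36 x 46 x 25 mm, lying on the front right corner of the station's base plate.
- finial: Loose turned wooden finial 60 mm across, 105 mm high, standing far to the left.
Mind the look-alikes: they are no part of the job. What is shaped like the valve but orange or turquoise is not meant.

How it is judged:
By the outcome, as a careful person would: the job done as asked, in the order asked, and still so for the second after the job is handed in, while the arm keeps its last pose, push and grip.
It also fails if it takes over 70 s, if anything falls off the work surface, if the arm or the gripper's body presses on something with over 40 N, if the wrist force passes 120 N, or if a joint passes its speed limit or range.

## Working session

There is one attempt and no reset: what is moved stays moved. The work goes in short steps, Python scripts to look and compute and a tool call to move; the robot and the scene stay as the last step left them, time stands still between calls to the robot, and variables do not carry over. Pictures are saved under pics/ and viewed, and the job is handed in when it is done.

Besides the shell and the picture viewer there is one more tool, called as name(argument=value, ...) on one line, values as JSON. step_arm: Moves the arm, as the interface text tells. Its arguments: {"type":"object","properties":{"deltas":{"type":"array"}},"required":["deltas"]}

```bash
mkdir -p pics
cat > h.py <<'E'
import numpy as np, cv2
from cell import ctrl
from scipy.spatial.transform import Rotation as R
def cam(n):
    i=ctrl.camera_info(n); K=np.array(i["intrinsics"],float); Rm=cv2.Rodrigues(np.array(i["rvec"],float))[0]; t=np.array(i["tvec"],float).ravel()
    return K,Rm,t
def cloud(n,save=None):
    K,Rm,t=cam(n); im,d=ctrl.get_image(n)
    v,u=np.mgrid[0:400,0:640]
    p=np.stack([(u-K[0,2])/K[0,0]*d,(v-K[1,2])/K[1,1]*d,d],-1)
    w=(p-t)@Rm
    w[d==0]=np.nan
    if save: 
        cv2.imwrite(f"pics/{save}.png",im[:,:,::-1]); np.savez(f"pics/{save}.npz",im=im,d=d,w=w,K=K,R=Rm,t=t)
    return im,d,w
def proj(n,P):
    K,Rm,t=cam(n) if isinstance(n,str) else n
    c=np.atleast_2d(P)@Rm.T+t; q=c@K.T
    return q[:,:2]/q[:,2:]
E
python3 - <<'E'
from h import *
s=ctrl.read_state()
for k,v in s.items(): print(k,v)
print(ctrl.finger_overhang)
for n in("side","top","wrist"):
    cloud(n,n+"0"); K,Rm,t=cam(n); print(n,K[0,0],"pos",-Rm.T@t)
E
```

```text
clock 0.0
qpos [ 1.07021467  0.6293174   0.03842783  1.51838534 -0.02696429  0.99628862
 -0.01997872]
qd [ 0.00129535 -0.00064975 -0.00024567 -0.0005969  -0.00216829 -0.00046442
 -0.00062598]
tau [ 1.05508570e-03 -5.63378727e+01  1.22606557e+00 -1.93445259e+01
  1.08968068e-02  1.04820920e-02  7.54333342e-07]
eef_pos [ 273.52166918 -588.89210303  199.60196414]
tool_rot [-3.13971212e+00  4.52688367e-05  4.34833450e-01]
force [-0.59513614 -0.50718584  0.11837123]
torque [-0.00141448 -0.03354875 -0.01805288]
width 85.2876375664479
8.0
side 390.2328377059612 pos [-144.11253051  642.43673037 1097.14512235]
top 407.37733809581175 pos [ 366.72572476    2.4908883  1285.84066631]
wrist 358.199490512112 pos [ 337.4418302  -559.88521807  373.06555506]
```

View pics/top0.png

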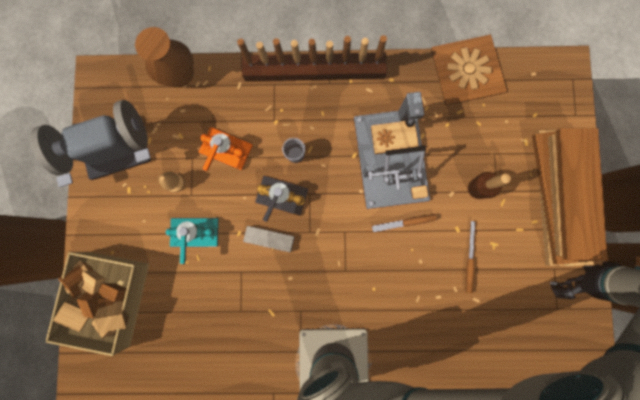

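View pics/side0.png

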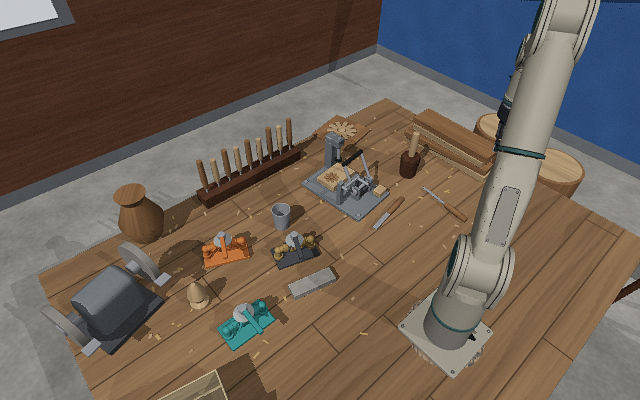

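View pics/wrist0.png

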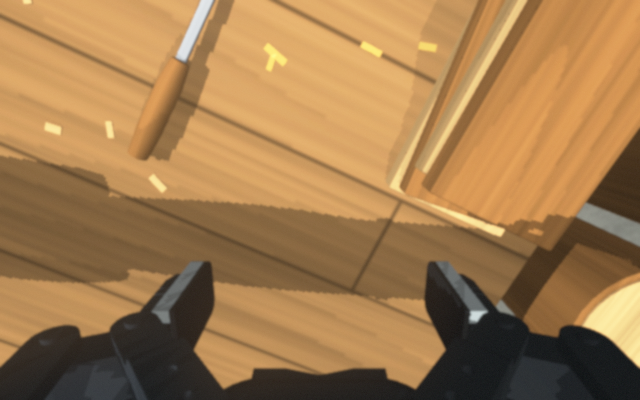

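Candidates for the valve are brass on a dark plate at top (281,195), orange at (222,148) and turquoise at (190,235). The brass one matches the description. The station is at top (395,165). I'll check both in close crops.

Run:
```python
from h import *
a=cv2.imread("pics/top0.png"); b=cv2.imread("pics/side0.png")
c=cv2.resize(a[150:250,235:335],(400,400),interpolation=cv2.INTER_CUBIC);d=cv2.resize(a[85:215,345:475][:, :],(400,400),interpolation=cv2.INTER_CUBIC)
cv2.imwrite("pics/c1.png",np.hstack([c,d]))
c=cv2.resize(b[220:280,260:330],(467,400),interpolation=cv2.INTER_CUBIC);d=cv2.resize(b[125:225,295:395],(400,400),interpolation=cv2.INTER_CUBIC)
cv2.imwrite("pics/c2.png",np.hstack([c,d])[:, -800:])
```

```text
(no output)
```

View pics/c1.png

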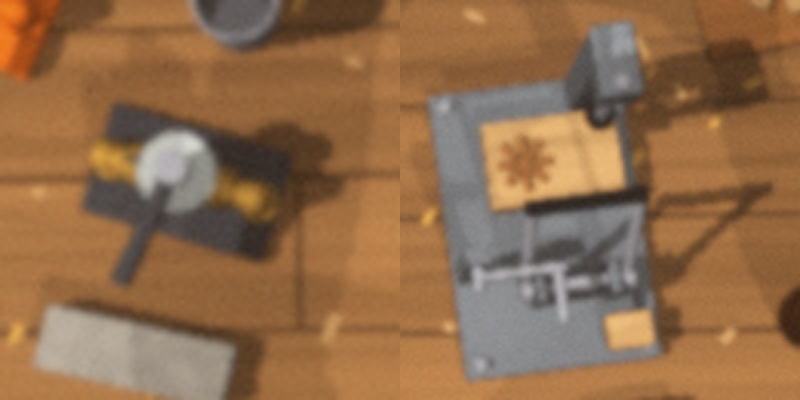

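View pics/c2.png

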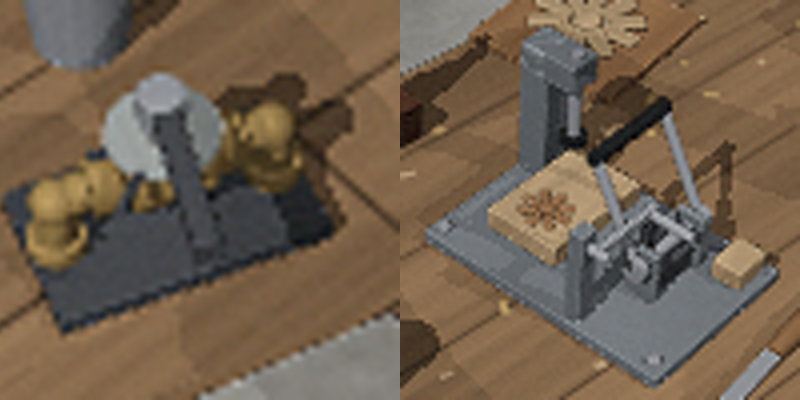

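The left crop shows the brass valve: dark foot plate, handle pointing to the robot side. The right crop shows the station with its catch closed across the lever's left arm and the offcut at the front right corner. Next I'll measure from the depth images.

Run:
```python
from h import *
for n in("top","side"):
    D=np.load(f"pics/{n}0.npz"); w=D["w"];im=D["im"]
    # valve region
    P=w.reshape(-1,3)
    def reg(x0,x1,y0,y1,z0,z1): 
        m=(P[:,0]>x0)&(P[:,0]<x1)&(P[:,1]>y0)&(P[:,1]<y1)&(P[:,2]>z0)&(P[:,2]<z1); return P[m]
    for (u,v) in ([(281,195),(395,165),(310,345)] if n=="top" else [(295,245),(340,180)]): print(n,w[v,u])
    bench=reg(300,400,-100,100,-30,30); print("bench z",np.median(bench[:,2]))
    sub=w[150:250,235:335] if n=="top" else w[215:285,255:335]
    sub=sub.reshape(-1,3); 
    for z0,z1 in((5,20),(66,82),(86,100),(100,112),(112,140)):
        q=sub[(sub[:,2]>z0)&(sub[:,2]<z1)]; 
        if len(q): print(n,z0,z1,len(q),q.min(0).round(),q.max(0).round(),np.median(q,0).round(1))
```

```text
top [508.05278609 149.54605091  76.11504189]
top [ 605.06551274 -202.96528587   18.00568462]
top [57.0075768  69.35007377 12.68590413]
bench z -0.2359129745178052
top 5 20 1050 [345.  -8.   5.] [663. 306.  20.] [521.  148.1  11.2]
top 66 82 267 [478.  86.  66.] [645. 204.  82.] [514.5 149.5  75.8]
top 86 100 28 [433.  82.  86.] [643. 202. 100.] [477.8 169.1  94.9]
top 100 112 190 [429. 146. 100.] [526. 202. 110.] [484.6 172.  104.2]
side [479.64285662 180.60395337 100.1206603 ]
side [ 588.72978242 -120.33519322  126.75230037]
bench z 0.03145846214219535
side 5 20 628 [339. -40.   5.] [716. 308.  20.] [497.5 166.4  11.5]
side 66 82 195 [486.  97.  66.] [657. 205.  82.] [519.9 154.6  75.4]
side 86 100 23 [429. 141.  87.] [634. 202. 100.] [460.  176.   96.3]
side 100 112 135 [431. 147. 100.] [527. 202. 112.] [482.8 172.1 105.1]
```

```bash
cat > fit.py <<'E'
from h import *
def handle(w,ctr=(515,157)):
    P=w.reshape(-1,3)
    m=(np.hypot(P[:,0]-ctr[0],P[:,1]-ctr[1])<115)&(P[:,2]>98)&(P[:,2]<112); q=P[m]
    # exclude the hub: iterate line fit
    c=q.mean(0); 
    u,s,v=np.linalg.svd(q[:,:2]-q[:,:2].mean(0)); d=v[0]; 
    if d[0]>0:d=-d
    a=(q[:,:2]-q[:,:2].mean(0))@d; b=(q[:,:2]-q[:,:2].mean(0))@[-d[1],d[0]]
    return q,d,a,b
def rect(w,z0,z1,box):
    P=w.reshape(-1,3); m=(P[:,2]>z0)&(P[:,2]<z1)&(P[:,0]>box[0])&(P[:,0]<box[1])&(P[:,1]>box[2])&(P[:,1]<box[3]); q=P[m]
    return q, cv2.minAreaRect(q[:,:2].astype(np.float32))
E
python3 - <<'E'
from fit import *
for n in("top","side"):
    w=np.load(f"pics/{n}0.npz")["w"]
    q,d,a,b=handle(w); print(n,"handle",len(q),"dir",d,np.degrees(np.arctan2(d[1],d[0])),"tip",q[:,:2].mean(0)+d*a.max(),"len",np.ptp(a),"width",np.percentile(b,[2,50,98]),"z",np.median(q[:,2]))
    q,r=rect(w,6,15,(420,620,50,250)); print("foot",len(q),r)
    P=w.reshape(-1,3); m=(P[:,2]>72)&(P[:,2]<79)&(np.hypot(P[:,0]-518,P[:,1]-155)<45); k=P[m]; c,rad=cv2.minEnclosingCircle(k[:,:2].astype(np.float32)); print("disc",c,rad)
    q,r=rect(w,10,22,(440,840,-400,0)); print("base",len(q),r)
    q,r=rect(w,36,60,(560,800,-350,-100)); print("blank",len(q),r, np.median(q[:,2]))
    for z0 in range(60,200,10):
        q,r=rect(w,z0,z0+10,(480,840,-350,-80))
        if len(q): print(z0,len(q),q.min(0).round(),q.max(0).round())
E
```

```text
top handle 200 dir [-0.90496347  0.42548926] 154.8183642036916 tip [429.80606651 196.76935081] len 105.43890458656203 width [-10.63278266   0.05439807  10.3132205 ] z 104.1509434937425
foot 665 ((513.287353515625, 148.29296875), (173.02774047851562, 187.1782989501953), 26.975963592529297)
disc (514.5398559570312, 162.27569580078125) 34.304107666015625
base 3420 ((631.548828125, -254.03883361816406), (388.9127197265625, 329.1822814941406), 5.603034973144531)
blank 1148 ((666.9567260742188, -193.82757568359375), (151.07745361328125, 229.35610961914062), 78.81620025634766) 42.09705248982965
60 121 [ 542. -269.   60.] [ 773. -101.   70.]
70 156 [ 540. -268.   70.] [ 774. -100.   80.]
80 62 [ 548. -265.   80.] [ 776. -102.   90.]
90 31 [ 561. -267.   90.] [ 768. -101.  100.]
100 57 [ 541. -265.  100.] [ 775. -101.  110.]
110 202 [ 516. -266.  110.] [ 777. -106.  120.]
120 86 [ 566. -267.  120.] [ 773. -102.  130.]
130 34 [ 576. -264.  130.] [ 776. -104.  140.]
140 38 [ 594. -263.  140.] [ 767. -154.  150.]
150 52 [ 600. -262.  150.] [ 777. -153.  160.]
160 114 [ 604. -263.  160.] [ 778. -
[... 609 characters left out ...]
-194.18743896484375), (152.87240600585938, 224.4587860107422), 79.05352783203125) 42.70946879870226
60 102 [ 543. -272.   60.] [ 780. -100.   70.]
70 114 [ 542. -268.   70.] [ 776. -102.   80.]
80 78 [ 545. -267.   80.] [777. -99.  90.]
90 64 [ 560. -267.   90.] [ 779. -101.  100.]
100 72 [ 532. -267.  101.] [777. -99. 110.]
110 147 [ 516. -263.  110.] [779. -99. 120.]
120 69 [ 555. -265.  120.] [ 777. -101.  130.]
130 43 [ 565. -265.  130.] [ 782. -102.  140.]
140 42 [ 596. -265.  140.] [ 782. -154.  149.]
150 57 [ 599. -263.  150.] [ 781. -153.  160.]
160 91 [ 602. -264.  160.] [ 779. -150.  170.]
170 175 [ 609. -266.  170.] [ 787. -154.  180.]
180 4 [ 724. -247.  180.] [ 763. -225.  182.]
```

step_arm(deltas=[[[1, 10, 10, 35, 0, 0, 0], [1, 20, 25, 30, 0, 0, -0.04], [1, 25, 30, 25, 0, 0, -0.04], [1, 25, 32, 10, 0, 0, -0.04], [1, 25, 32, 5, 0, 0, -0.04], [1, 25, 32, 5, 0, 0, -0.04], [1, 22, 32, 0, 0, 0, -0.04], [1, 20, 32, 0, 0, 0, -0.04], [1, 20, 32, 0, 0, 0, -0.02], [1, 15, 32, 0, 0, 0, 0]]])

```text
clock: 0.98
eef_pos: [478.6, -302.7, 306.2]
tool_rot: [-3.141, -0.0, 0.135]
force: [1.5, -0.0, 0.5]
width: 85.6
```

step_arm(deltas=[[[1, 10, 32, 0, 0, 0, 0], [1, 5, 32, 0, 0, 0, 0], [1, 0, 20, 0, 0, 0, 0], [1, 0, 0, 0, 0, 0, 0], [1, 0, 0, 0, 0, 0, 0]]])

```text
clock: 1.4
eef_pos: [492.3, -219.8, 306.4]
tool_rot: [-3.142, 0.0, 0.138]
force: [-0.8, -0.6, 0.4]
width: 85.0
```

Run:
```python
from h import *
s=ctrl.read_state(); print(s["clock"],s["eef_pos"],s["tool_rot"],s["force"])
K,Rm,t=cam("wrist"); print(-Rm.T@t,Rm[2]); cloud("wrist","w1")
```

```text
1.4 [ 492.31138701 -219.82189082  306.40002057] [-3.14154426e+00  2.31071217e-04  1.37536222e-01] [-0.77288369 -0.62666102  0.38548335]
[ 562.01224026 -210.60422167  479.65441107] [-0.2769641  -0.03824989 -0.96011866]
```

View pics/w1.png

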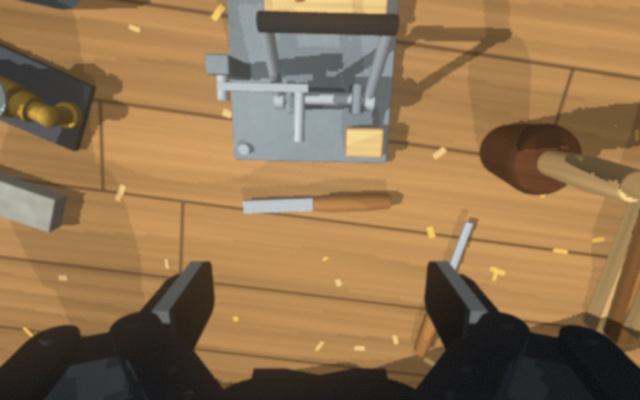

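The wrist view shows the closed catch with its pin at (298,120), the bar at (327,22), the base's front edge at row 160, and the chisel in front of it at (318,203). I'll fit the station pose.

Run:
```python
from h import *
D=np.load("pics/w1.npz"); w=D["w"]
def pix(u0,u1,v0,v1,z0,z1):
    q=w[v0:v1,u0:u1].reshape(-1,3); return q[(q[:,2]>z0)&(q[:,2]<z1)]
q=pix(255,402,5,40,158,178); 
c=q[:,:2].mean(0); d=np.linalg.svd(q[:,:2]-c)[2][0]; print("bar",len(q),q.mean(0),d,"yaw",np.arctan2(d[0],-d[1]) if d[1]<0 else np.arctan2(-d[0],d[1]),"zmax",np.percentile(q[:,2],98)); a=(q[:,:2]-c)@d; print(a.min(),a.max(), c+d*(a.min()+a.max())/2, np.sort(q[:,2])[-5:])
q=pix(288,310,88,150,100,122); c=q[:,:2].mean(0); d=np.linalg.svd(q[:,:2]-c)[2][0]; d*=-np.sign(d[0]);a=(q[:,:2]-c)@d; print("pin",len(q),q.mean(0),"yaw",np.arctan2(-d[1],-d[0]),"tip",c+d*a.max(),a.min(),a.max(),np.percentile(q[:,2],[5,50,95]))
# base plate left/front edges
q=pix(225,400,40,170,10,22); r=cv2.minAreaRect(q[:,:2].astype(np.float32)); print("base",r)
# front edge points per column
pts=[]
for u in range(240,340,4):
    col=w[140:175,u]; m=(col[:,2]>10)&(col[:,2]<20); 
    if m.any(): pts.append(col[np.where(m)[0].max()])
pts=np.array(pts); f=np.polyfit(pts[:,1],pts[:,0],1); print("front edge slope->yaw",np.arctan(-f[0]), pts[:,:2].mean(0))
pts=[]
for v in range(100,160,3):
    row=w[v,215:300]; m=(row[:,2]>10)&(row[:,2]<20)
    if m.any(): pts.append(row[np.where(m)[0].min()])
pts=np.array(pts); f=np.polyfit(pts[:,0],pts[:,1],1); print("left edge yaw",np.arctan(f[0]),pts[:,:2].mean(0))
```

```text
bar 3200 [ 618.6857829  -209.0309159   170.74503593] [ 0.11534859 -0.99332507] yaw 0.11560592700342599 zmax 173.9191622574716
-55.711289556427964 56.26693477648905 [ 618.71782934 -209.30688407] [174.68604821 174.70059601 174.72212314 174.93585175 175.50024901]
pin 635 [ 545.05384622 -192.5038738   114.06234894] yaw 0.14024595773272092 tip [ 517.24811158 -196.42928572] -23.290081372334164 28.081448287554277 [111.05031734 114.44808178 116.31677864]
base ((554.9879150390625, -201.559814453125), (147.92697143554688, 200.22596740722656), 6.732423782348633)
front edge slope->yaw 0.11555873262522154 [ 479.29911514 -180.89527238]
left edge yaw 0.12493398101966144 [ 509.22282614 -107.47157431]
```

step_arm(deltas=[[[1, -4, 36, 0, 0, 0, -0.05], [1, -4, 40, 0, 0, 0, -0.06], [1, -4, 40, 0, 0, 0, -0.06], [1, -4, 40, 0, 0, 0, -0.06], [1, -4, 40, -5, 0, 0, -0.06], [1, -4, 40, -8, 0, 0, -0.06], [1, -4, 40, -8, 0, 0, -0.06], [1, -4, 40, -8, 0, 0, -0.06], [1, -4, 40, -8, 0, 0, -0.05], [1, -4, 35, -9, 0, 0, -0.05]]])

```text
clock: 2.28
eef_pos: [452.9, 171.1, 260.3]
tool_rot: [-3.141, -0.001, -0.44]
force: [0.4, 0.8, -0.0]
width: 85.7
```

step_arm(deltas=[[[1, 0, 20, 0, 0, 0, 0], [1, 0, 0, 0, 0, 0, 0], [1, 0, 0, 0, 0, 0, 0]]])

```text
clock: 2.53
eef_pos: [452.9, 189.5, 260.1]
tool_rot: [3.141, -0.0, -0.435]
force: [1.1, -0.1, -0.1]
width: 85.6
```

Run:
```python
from fit import *
s=ctrl.read_state(); print(s["clock"],s["eef_pos"],s["tool_rot"],s["force"],s["qpos"])
im,d,w=cloud("wrist","w2")
q,dd,a,b=handle(w); c=q[:,:2].mean(0)
print(len(q),dd,np.degrees(np.arctan2(dd[1],dd[0])),"tip",c+dd*a.max(),np.median(q[:,2]),a.min(),a.max())
# shaft only
m=(a>-10); q2=q[m]; c2=q2[:,:2].mean(0); d2=np.linalg.svd(q2[:,:2]-c2)[2][0]; d2*=-np.sign(d2[0]); print("shaft",c2,np.degrees(np.arctan2(d2[1],d2[0])))
```

```text
2.5333 [452.92072691 189.50824022 260.09938221] [ 3.14070291e+00 -4.19815221e-04 -4.35028125e-01] [ 1.0588872 -0.1061812 -0.125488 ] [-0.44456701  0.32971526 -0.01283524  1.8684912   0.00622497  0.94384934
 -2.46618962]
1992 [-0.90726645  0.42055628] 155.13028703136342 tip [430.43544567 196.03204572] 104.85127213772006 -46.67238415798486 60.244155909460936
shaft [463.59022356 180.68617842] 155.27648468396018
```

View pics/w2.png

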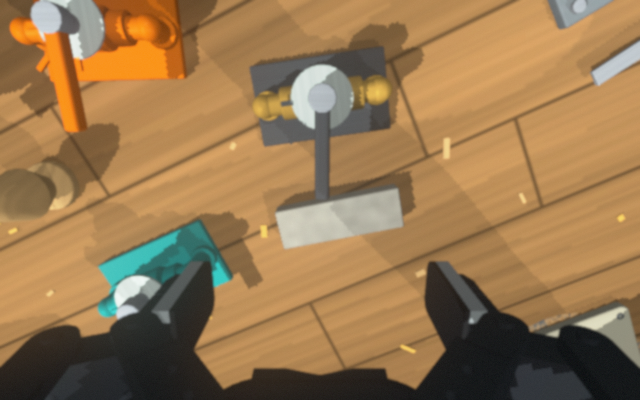

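Run:
```python
from h import *
a=cv2.imread("pics/w2.png")
cv2.imwrite("pics/c3.png",cv2.resize(a[40:220,235:415],(600,600),interpolation=cv2.INTER_CUBIC))
D=np.load("pics/w2.npz"); w=D["w"]; im=D["im"].astype(int)
sub=w[30:160,240:400].reshape(-1,3); g=im[30:160,240:400].reshape(-1,3)
m=(sub[:,2]>8)&(sub[:,2]<16)&(np.abs(g[:,0]-g[:,2])<25)&(g.sum(1)<300)
r=cv2.minAreaRect(sub[m][:,:2].astype(np.float32)); print("foot",m.sum(),r)
# disc
m=(sub[:,2]>71)&(sub[:,2]<79)&(g.min(1)>120); k=sub[m]; c,rad=cv2.minEnclosingCircle(k[:,:2].astype(np.float32)); print("disc",c,rad,m.sum())
# pipe ends: brass, high z
m=(sub[:,2]>40)&(sub[:,2]<73)&(g[:,0]-g[:,2]>60); k=sub[m]; c=k[:,:2].mean(0); d=np.linalg.svd(k[:,:2]-c)[2][0]; d*=np.sign(d[1]); print("pipe",m.sum(),c,d,np.arctan2(-d[0],d[1]))
m=(sub[:,2]>112)&(sub[:,2]<140); print("hub",sub[m].mean(0) if m.any() else None)
# dark pts at plate level
m=(sub[:,2]>71)&(sub[:,2]<90)&(g.sum(1)<260); k=sub[m]; print(k.round(0)[::3])
```

```text
foot 4486 ((516.0023803710938, 156.6026611328125), (147.64002990722656, 88.85234832763672), 72.88470458984375)
disc (515.7894287109375, 157.082763671875) 30.500457763671875 2185
pipe 1731 [515.85239692 156.03633349] [0.28341262 0.95899807] -0.2873507700744557
hub None
[]
```

View pics/c3.png

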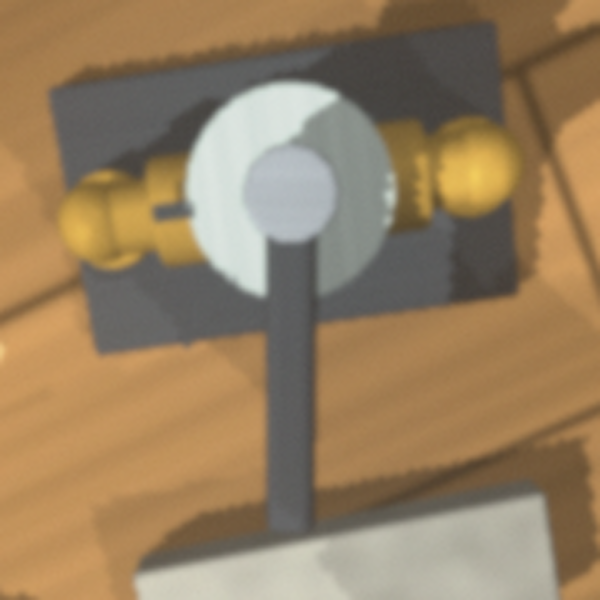

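Valve centre is (516,157), yaw about -0.295, and the handle points at 155.2° (q≈0.14), so half open is 118°. Joint 7 would run out on that turn, so I'll use the half-turned grasp.

step_arm(deltas=[[[1, 0, 0, 0, 0, 0, 0.06], [1, 0, 0, -3, 0, 0, 0.12], [1, 0, 0, -3, 0, 0, 0.12], [1, 0, 0, -3, 0, 0, 0.12], [1, 0, 0, -3, 0, 0, 0.12], [1, 0, 0, -3, 0, 0, 0.12], [1, 0, 0, -3, 0, 0, 0.12], [1, 0, 0, -3, 0, 0, 0.12], [1, 0, 0, -3, 0, 0, 0.12], [1, 0, 0, -3, 0, 0, 0.12]]])

```text
clock: 3.42
eef_pos: [453.4, 187.0, 233.5]
tool_rot: [3.14, 0.0, 0.706]
force: [-0.6, 0.9, 0.0]
width: 85.6
```

step_arm(deltas=[[[1, 0, 0, -4, 0, 0, 0.12], [1, 0, 0, -4, 0, 0, 0.12], [1, 0, 0, -4, 0, 0, 0.12], [1, 0, 0, -4, 0, 0, 0.12], [1, 0, 0, -4, 0, 0, 0.12], [1, 0, 0, -4, 0, 0, 0.12], [1, 0, 0, -4, 0, 0, 0.12], [1, 0, 0, -4, 0, 0, 0.12], [1, 0, 0, 0, 0, 0, 0.12], [1, 0, 0, 0, 0, 0, 0.12]]])

```text
clock: 4.25
eef_pos: [453.2, 186.8, 201.2]
tool_rot: [-3.141, 0.002, 1.906]
force: [0.3, -0.5, -0.3]
width: 85.4
```

step_arm(deltas=[[[1, 0, 0, 0, 0, 0, 0.12], [1, 0, -2, 0, 0, 0, 0.12], [1, 1, -2, 0, 0, 0, 0.12], [1, 1, -1, 0, 0, 0, 0.12], [1, 1, 0, 0, 0, 0, 0.12], [1, 0, 0, 0, 0, 0, 0.12], [1, 0, 0, 0, 0, 0, 0.084], [1, 0, 0, 0, 0, 0, 0], [1, 0, 0, 0, 0, 0, 0]]])

```text
clock: 5.0
eef_pos: [456.0, 182.7, 201.3]
tool_rot: [-3.141, 0.001, 2.702]
force: [-0.8, -0.6, 0.5]
width: 85.4
```

Run:
```python
from h import *
s=ctrl.read_state(); print(s["clock"],s["eef_pos"],s["tool_rot"],s["force"],s["qpos"])
im,d,w=cloud("wrist","w3")
P=w.reshape(-1,3); m=(np.hypot(P[:,0]-516,P[:,1]-157)<115)&(P[:,2]>99)&(P[:,2]<110); q=P[m]; r=np.hypot(q[:,0]-516,q[:,1]-157); q=q[(r>35)]
c=q[:,:2].mean(0); dd=np.linalg.svd(q[:,:2]-c)[2][0]; dd*=-np.sign(dd[0]); print(len(q),c,np.degrees(np.arctan2(dd[1],dd[0])),np.median(q[:,2]))
```

```text
5.0 [456.03797214 182.68604034 201.30149874] [-3.14063231e+00  5.28042047e-04  2.70243486e+00] [-0.78134544 -0.60437814  0.49089953] [ 0.11339739  0.5023737  -0.80080706  1.93364024  0.45938871  0.89720272
  0.21055389]
1336 [456.64020257 184.59253341] 155.0853515729779 104.43075216156616
```

View pics/w3.png

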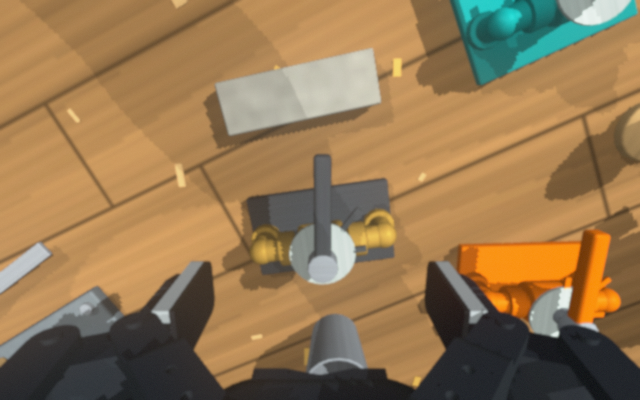

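The handle is at (322,190) in line with the tool, the long dark lug at (350,215) is 45° round, and the whetstone is clear. I'll descend and grip.

step_arm(deltas=[[[1, 0, 2, -20, 0, 0, 0], [1, 0, 0, -25, 0, 0, 0], [1, 0, 0, -25, 0, 0, 0], [1, 0, 0, -25, 0, 0, 0], [1, 0, 0, -20, 0, 0, 0], [1, 0, 0, 0, 0, 0, 0], [0, 0, 0, 0, 0, 0, 0], [0, 0, 0, 0, 0, 0, 0], [0, 0, 0, 0, 0, 0, 0], [0, 0, 0, 0, 0, 0, 0]]])

```text
clock: 5.88
eef_pos: [456.1, 187.3, 87.7]
tool_rot: [3.14, 0.002, 2.708]
force: [-0.2, 0.4, -0.3]
width: 38.9
```

step_arm(deltas=[[[0, 0, 0, 0, 0, 0, 0], [0, 0, 0, 0, 0, 0, 0], [0, 0, 0, 0, 0, 0, 0], [0, 0, 0, 0, 0, 0, 0]]])

```text
clock: 6.22
eef_pos: [455.3, 187.0, 86.6]
tool_rot: [3.141, 0.0, 2.709]
force: [-0.5, -0.3, -0.6]
width: 0.1
```

Run:
```python
from h import *
s=ctrl.read_state(); print(s["clock"],s["eef_pos"],s["tool_rot"],s["force"],s["qpos"],s["width"])
# arc
C=np.array([516,156.8]); p=s["eef_pos"][:2]; r=np.linalg.norm(p-C); a0=np.arctan2(*(p-C)[::-1]); print(r,np.degrees(a0))
a1=np.radians(118.1); N=12
A=np.linspace(a0,a1,N+1); Q=C+r*np.c_[np.cos(A),np.sin(A)]; print(np.diff(Q,axis=0).round(1),(a1-a0)/N, Q[-1])
```

```text
6.2167 [455.28527296 186.99398771  86.59941969] [3.14148087e+00 2.02218063e-04 2.70859181e+00] [-0.49141365 -0.26082893 -0.62569944] [-0.01402234  0.66090495 -0.64819454  2.04590784  0.65966989  0.64960395
  0.03172301] 0.13582412342220052
67.80822201925666 153.55842220705466
[[1.6 3.1]
 [1.8 3. ]
 [1.9 2.9]
 [2.1 2.8]
 [2.2 2.7]
 [2.4 2.6]
 [2.5 2.4]
 [2.6 2.3]
 [2.7 2.2]
 [2.8 2. ]
 [2.9 1.9]
 [3.  1.7]] -0.05157218458961484 [484.06152178 216.61545438]
```

The width reads 0.1, so nothing is between the fingers. Looking.

Run:
```python
from h import *
cloud("wrist","w4"); 
im,d,w=cloud("side","s4"); a=im[210:290,250:350,::-1]; cv2.imwrite("pics/c4.png",cv2.resize(a,(750,600),interpolation=cv2.INTER_CUBIC)); print(ctrl.read_state()["width"])
```

```text
-0.05906123800583316
```

View pics/w4.png

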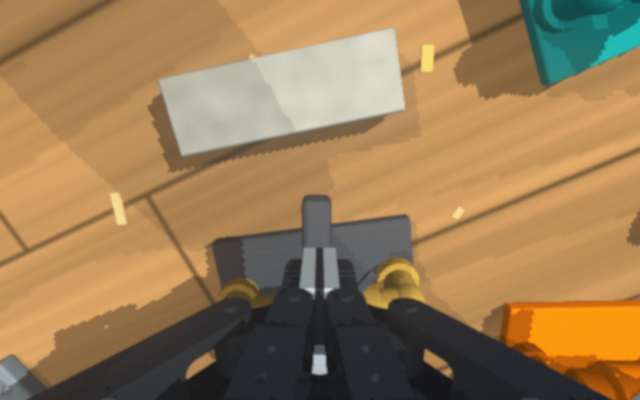

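View pics/c4.png

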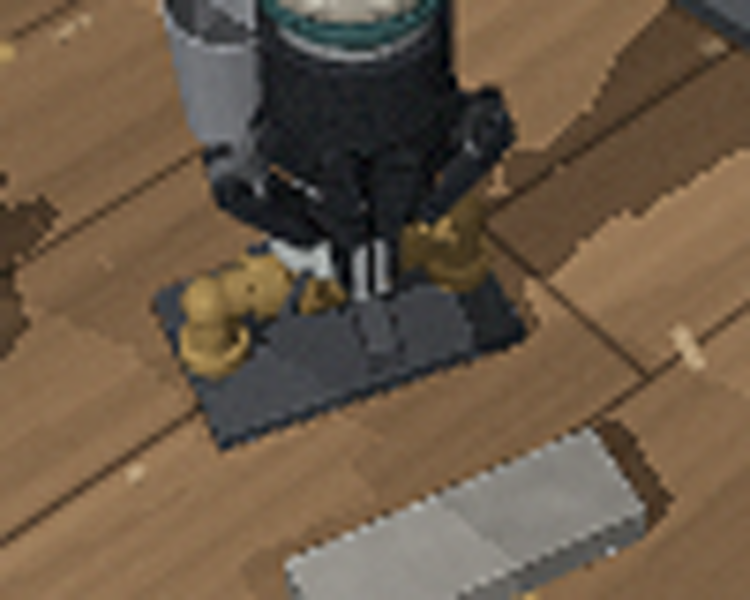

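Run:
```python
from h import *
D=np.load("pics/w4.npz"); w=D["w"]
for v in (200,215,235,244,250,255,262,270,280,290): print(v,[tuple(w[v,u].round(0)) for u in (290,298,305,310,319,325,330,336,345)])
a=D["im"][180:300,250:400,::-1]; cv2.imwrite("pics/c5.png",cv2.resize(a,(750,600),interpolation=cv2.INTER_CUBIC))
```

```text
200 [(np.float64(449.0), np.float64(165.0), np.float64(-1.0)), (np.float64(451.0), np.float64(171.0), np.float64(1.0)), (np.float64(429.0), np.float64(191.0), np.float64(101.0)), (np.float64(429.0), np.float64(194.0), np.float64(102.0)), (np.float64(431.0), np.float64(197.0), np.float64(102.0)), (np.float64(432.0), np.float64(200.0), np.float64(103.0)), (np.float64(434.0), np.float64(202.0), np.float64(98.0)), (np.float64(463.0), np.float64(197.0), np.float64(0.0)), (np.float64(466.0), np.float64(203.0), np.float64(0.0))]
215 [(np.float64(459.0), np.float64(160.0), np.float64(-0.0)), (np.float64(462.0), np.float64(166.0), np.float64(0.0)), (np.float64(434.0), np.float64(189.0), np.float64(104.0)), (np.float64(435.0), np.float64(191.0), np.float64(104.0)), (np.float64(437.0), np.float64(195.0), np.float64(105.0)), (np.float64(438.0), np.float64(197.0), np.float64(105.0)), (np.float64(439.0), np.float64(199.0), np.float64(104.0)), (np.float64(474.0), np.float64(192.0), np.float64(0.0)), (np.float64(477.0), np.float64(198.0), np.float64(-0.0))]
235 [(np.float64(470.0), np.float64(156.0)
[... 3530 characters left out ...]
446.0), np.float64(195.0), np.float64(150.0)), (np.float64(447.0), np.float64(197.0), np.float64(150.0)), (np.float64(452.0), np.float64(198.0), np.float64(143.0))]
290 [(np.float64(439.0), np.float64(184.0), np.float64(160.0)), (np.float64(440.0), np.float64(186.0), np.float64(160.0)), (np.float64(442.0), np.float64(187.0), np.float64(157.0)), (np.float64(444.0), np.float64(188.0), np.float64(155.0)), (np.float64(445.0), np.float64(191.0), np.float64(155.0)), (np.float64(446.0), np.float64(193.0), np.float64(155.0)), (np.float64(447.0), np.float64(194.0), np.float64(154.0)), (np.float64(446.0), np.float64(196.0), np.float64(158.0)), (np.float64(446.0), np.float64(199.0), np.float64(160.0))]
```

View pics/c5.png

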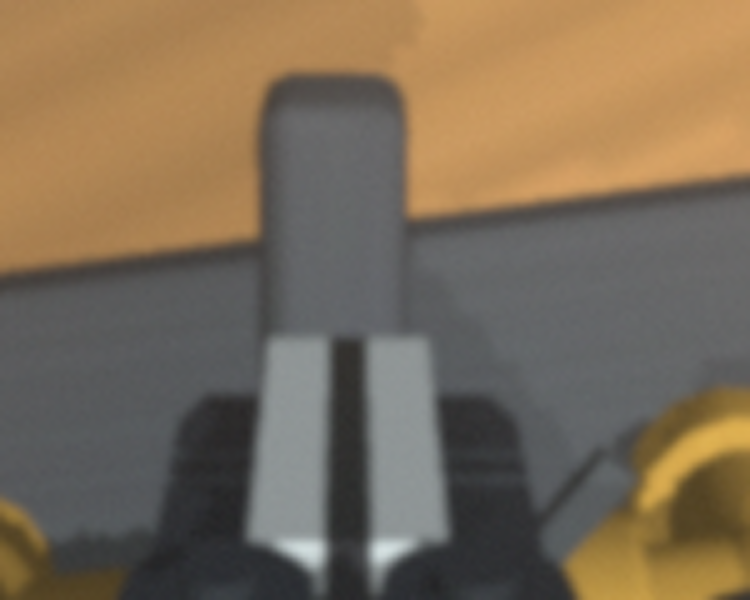

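Run:
```python
from h import *
D=np.load("pics/s4.npz"); w=D["w"];im=D["im"]
for v in range(238,260,2): print(v,[(u,)+tuple(int(x) for x in w[v,u].round(0))+(tuple(int(x) for x in im[v,u])) for u in (296,298,300,302)])
print(D["K"])
K,Rm,t=cam("wrist"); s=ctrl.read_state(); T=R.from_euler("xyz",s["tool_rot"]).as_matrix(); print("cam in tool",T.T@(-Rm.T@t-s["eef_pos"]))
print("TCP in side px",proj("side",s["eef_pos"]), proj("side",np.array([s["eef_pos"][0],s["eef_pos"][1],122])),"in wrist",proj("wrist",s["eef_pos"]))
```

```text
238 [(296, 442, 203, 189, 24, 31, 32), (298, 460, 182, 156, 26, 23, 23), (300, 441, 189, 180, 31, 31, 31), (302, 441, 182, 173, 28, 34, 35)]
240 [(296, 448, 200, 172, 30, 30, 33), (298, 447, 193, 167, 33, 30, 32), (300, 441, 189, 169, 32, 32, 33), (302, 441, 181, 163, 27, 31, 33)]
242 [(296, 448, 200, 162, 32, 33, 39), (298, 444, 195, 161, 45, 46, 51), (300, 447, 185, 151, 123, 123, 126), (302, 445, 179, 148, 15, 15, 21)]
244 [(296, 452, 197, 147, 18, 21, 22), (298, 447, 193, 147, 127, 130, 132), (300, 442, 190, 150, 130, 132, 134), (302, 444, 180, 138, 18, 16, 20)]
246 [(296, 454, 196, 134, 11, 12, 16), (298, 446, 194, 139, 126, 129, 131), (300, 444, 188, 136, 130, 132, 134), (302, 445, 179, 128, 14, 14, 16)]
248 [(296, 453, 197, 124, 22, 28, 29), (298, 448, 193, 127, 128, 129, 131), (300, 443, 189, 128, 131, 133, 135), (302, 508, 130, 13, 36, 36, 38)]
250 [(296, 514, 152, 14, 34, 37, 41), (298, 453, 190, 109, 73, 75, 80), (300, 450, 184, 107, 74, 76, 81), (302, 501, 136, 14, 59, 63, 66)]
252 [(296, 512, 154, 7, 68, 68, 73), (298, 451, 192, 102, 72, 73, 80), (300, 444, 189, 106, 68, 73, 76), (302, 497, 139, 9, 38, 34, 36)]
254 [(296, 505, 160, 8, 68, 70, 74), (298, 444, 197, 102, 59, 59, 61), (300, 439, 193, 104, 73, 76, 78), (302, 434, 189, 105, 59, 59, 62)]
256 [(296, 493, 169, 16, 61, 66, 68), (298, 445, 197, 92, 55, 56, 59), (300, 433, 198, 105, 77, 81, 84), (302, 432, 191, 100, 62, 61, 68)]
258 [(296, 487, 174, 15, 63, 64, 66), (298, 485, 167, 12, 66, 66, 75), (300, 434, 198, 93, 51, 52, 57), (302, 427, 195, 97, 59, 58, 62)]
[[390.23283771   0.         323.5222775 ]
 [  0.         390.23283771 205.50006841]
 [  0.           0.           1.        ]]
cam in tool [  71.34801974   -0.7451532  -173.2714147 ]
TCP in side px [[298.3787601  253.26403356]] [[298.07719695 246.44885719]] in wrist [[320.30147937 240.60731217]]
```

Both cameras put the shut fingertips at z≈122, while the reported TCP z of 86.6 would put them at 79. So the tips really stand about 35 mm above the reported TCP, 43 mm higher than the text implies. The fingers closed above the handle and touched nothing. I'll open, go 43 mm lower and regrip.

step_arm(deltas=[[[1, 0.5, -1.5, 0, 0, 0, 0], [1, 0, 0, 0, 0, 0, 0], [1, 0, 0, 0, 0, 0, 0], [1, 0, 0, 0, 0, 0, 0], [1, 0, 0, 0, 0, 0, 0], [1, 0, 0, 0, 0, 0, 0], [1, 0, 0, 0, 0, 0, 0]]])

```text
clock: 6.9
eef_pos: [455.7, 185.6, 86.4]
tool_rot: [3.142, -0.0, 2.709]
force: [0.5, -0.2, 0.0]
width: 83.3
```

Run:
```python
from h import *
s=ctrl.read_state(); print(s["eef_pos"],s["width"])
im,d,w=cloud("wrist","w5")
for v in (235,245,255,265,275,285,300): print(v,[(u,)+tuple(int(x) for x in np.nan_to_num(w[v,u])) for u in (160,180,195,205,440,455)])
w1=np.load("pics/w1.npz")["w"]
for v in (255,265,275,285,300): print(v,[(u,)+tuple(int(x) for x in np.nan_to_num(w1[v,u])) for u in (180,195,205,440,455)])
```

```text
[455.6941768  185.5973207   86.41276152] 83.26687169493121
235 [(160, 431, 59, 0), (180, 438, 73, 0), (195, 443, 84, 0), (205, 446, 91, -1), (440, 523, 257, 0), (455, 527, 268, 0)]
245 [(160, 438, 55, 0), (180, 445, 69, 0), (195, 450, 80, 0), (205, 453, 87, 0), (440, 530, 254, 0), (455, 535, 265, 0)]
255 [(160, 446, 50, 0), (180, 452, 65, 0), (195, 457, 76, 0), (205, 461, 82, -1), (440, 539, 251, 0), (455, 543, 262, 0)]
265 [(160, 453, 47, 1), (180, 460, 60, 0), (195, 425, 148, 138), (205, 426, 151, 139), (440, 464, 230, 137), (455, 551, 259, 1)]
275 [(160, 461, 41, 0), (180, 426, 140, 137), (195, 426, 150, 145), (205, 429, 151, 141), (440, 462, 228, 146), (455, 464, 233, 146)]
285 [(160, 468, 37, 0), (180, 425, 147, 152), (195, 427, 152, 152), (205, 433, 149, 141), (440, 464, 226, 149), (455, 464, 231, 152)]
300 [(160, 426, 140, 154), (180, 427, 150, 161), (195, 432, 150, 153), (205, 436, 148, 145), (440, 468, 224, 150), (455, 462, 227, 162)]
255 [(180, 315, -39, 0), (195, 318, -61, -1), (205, 320, -75, 0), (440, 367, -415, 0), (455, 376, -430, 12)]
265 [(180, 299, -40, 0), (195, 496, -172, 357), (205, 497, -176, 359), (440, 508, -263, 357), (455, 361, -434, 13)]
275 [(180, 496, -170, 366), (195, 496, -175, 366), (205, 492, -177, 358), (440, 507, -261, 364), (455, 509, -266, 366)]
285 [(180, 496, -172, 372), (195, 495, -177, 370), (205, 489, -177, 360), (440, 504, -261, 366), (455, 509, -263, 373)]
300 [(180, 496, -176, 381), (195, 490, -177, 371), (205, 483, -178, 360), (440, 498, -263, 365), (455, 507, -261, 380)]
```

View pics/w5.png

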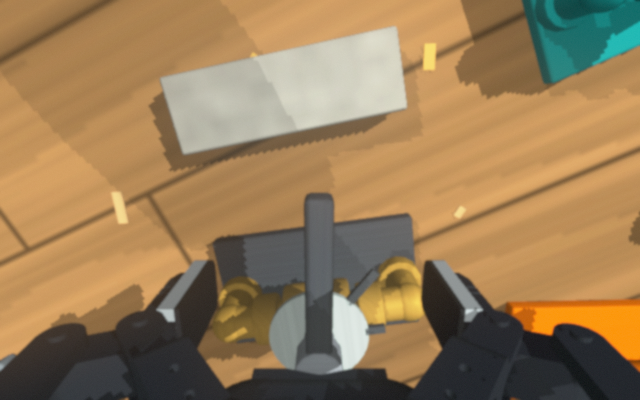

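step_arm(deltas=[[[1, 0, 0, -15, 0, 0, 0], [1, 0, 0, -15, 0, 0, 0], [1, 0, 0, -14, 0, 0, 0], [0, 0, 0, 0, 0, 0, 0], [0, 0, 0, 0, 0, 0, 0], [0, 0, 0, 0, 0, 0, 0], [0, 0, 0, 0, 0, 0, 0], [0, 0, 0, 0, 0, 0, 0], [0, 0, 0, 0, 0, 0, 0], [0, 0, 0, 0, 0, 0, 0]]])

```text
clock: 7.78
eef_pos: [456.1, 185.6, 43.1]
tool_rot: [3.141, 0.001, 2.708]
force: [-0.9, -1.3, 5.8]
width: 13.5
```

Run:
```python
from h import *
s=ctrl.read_state(); print(s["clock"],s["eef_pos"],s["tool_rot"],s["force"],s["qpos"],s["width"])
C=np.array([516,156.8]); p=s["eef_pos"][:2]; r=np.linalg.norm(p-C); a0=np.arctan2(*(p-C)[::-1]); print(r,np.degrees(a0))
a1=a0-np.radians(155.2-118.1); N=12
A=np.linspace(a0,a1,N+1); Q=C+r*np.c_[np.cos(A),np.sin(A)]; print(np.diff(Q,axis=0).round(1).tolist(),(a1-a0)/N, Q[-1])
```

```text
7.7833 [456.07127089 185.55706468  43.10409849] [3.14109518e+00 8.19329354e-04 2.70811087e+00] [-0.86993679 -1.25408776  5.76952365] [-0.06624282  0.725464   -0.56821541  2.07295153  0.74718266  0.55377124
 -0.04154853] 13.483764016632506
66.471206862901 154.36577442830108
[[1.6, 3.2], [1.8, 3.1], [2.0, 3.0], [2.1, 2.9], [2.3, 2.8], [2.4, 2.6], [2.6, 2.5], [2.7, 2.4], [2.8, 2.2], [2.9, 2.1], [3.0, 1.9], [3.1, 1.7]] -0.05395976270749133 [485.54829991 215.88566072]
```

step_arm(deltas=[[[0, 1.6, 3.2, 0, 0, 0, -0.054], [0, 1.8, 3.1, 0, 0, 0, -0.054], [0, 2.0, 3.0, 0, 0, 0, -0.054], [0, 2.1, 2.9, 0, 0, 0, -0.054], [0, 2.3, 2.8, 0, 0, 0, -0.054], [0, 2.4, 2.6, 0, 0, 0, -0.054], [0, 2.6, 2.5, 0, 0, 0, -0.054], [0, 2.7, 2.4, 0, 0, 0, -0.054], [0, 2.8, 2.2, 0, 0, 0, -0.054], [0, 2.9, 2.1, 0, 0, 0, -0.054]]])

```text
clock: 8.62
eef_pos: [479.0, 212.4, 43.1]
tool_rot: [3.141, 0.0, 2.167]
force: [-1.7, -0.4, 5.0]
width: 13.2
```

step_arm(deltas=[[[0, 3.0, 1.9, 0, 0, 0, -0.054], [0, 3.1, 1.7, 0, 0, 0, -0.054], [0, 0, 0, 0, 0, 0, 0], [0, 0, 0, 0, 0, 0, 0]]])

```text
clock: 8.95
eef_pos: [485.4, 216.3, 43.1]
tool_rot: [3.14, 0.0, 2.061]
force: [-1.1, -0.6, 5.0]
width: 13.0
```

Run:
```python
from h import *
s=ctrl.read_state(); print(s["clock"],s["eef_pos"],s["tool_rot"],s["force"],s["qpos"],s["width"])
im,d,w=cloud("wrist","w6")
P=w.reshape(-1,3); m=(np.hypot(P[:,0]-516,P[:,1]-157)<115)&(P[:,2]>99)&(P[:,2]<108); q=P[m]; r=np.hypot(q[:,0]-516,q[:,1]-156.8); q=q[r>78]
c=q[:,:2].mean(0); dd=np.linalg.svd(q[:,:2]-c)[2][0];print(len(q),c,dd, np.degrees(np.arctan2(c[1]-156.8,c[0]-516)))
```

```text
8.95 [485.38974644 216.30008666  43.12638527] [3.14046414e+00 9.83068265e-05 2.06075374e+00] [-1.0939191  -0.59907304  4.95090711] [-0.20023584  0.72779028 -0.41515237  1.9715184   0.53879187  0.55054412
 -0.49908677] 13.014875276038223
2389 [476.11721321 232.25624007] [ 0.31034841 -0.95062288] 117.85892316284968
```

View pics/w6.png

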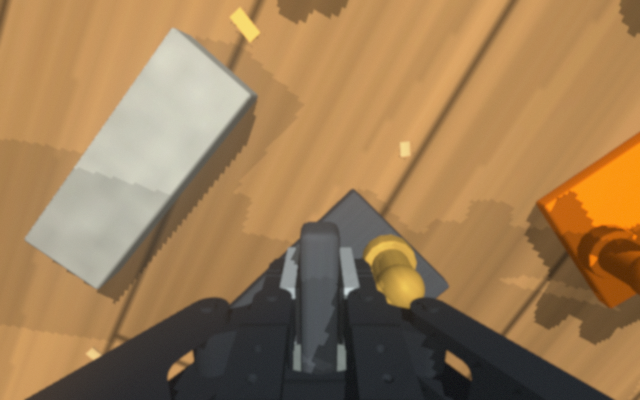

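The handle is held in the fingers at about 118°. I'll release, lift and check it against the lug.

step_arm(deltas=[[[1, 0, 0, 0, 0, 0, 0], [1, 0, 0, 0, 0, 0, 0], [1, 0, 0, 0, 0, 0, 0], [1, 0, 0, 15, 0, 0, 0], [1, 0, 0, 35, 0, 0, 0], [1, 0, 0, 35, 0, 0, 0], [1, 0, 0, 35, 0, 0, 0], [1, 0, 0, 20, 0, 0, 0], [1, 0, 0, 0, 0, 0, 0]]])

```text
clock: 9.75
eef_pos: [487.6, 217.7, 186.8]
tool_rot: [3.133, 0.0, 2.061]
force: [1.4, 1.2, -0.7]
width: 85.7
```

```bash
cat > vchk.py <<'E'
from h import *
import sys
im,d,w=cloud("wrist",sys.argv[1]); s=ctrl.read_state(); print(s["clock"],s["eef_pos"],s["tool_rot"],s["force"])
P=w.reshape(-1,3); m=(np.hypot(P[:,0]-516,P[:,1]-157)<115)&(P[:,2]>99)&(P[:,2]<108); q=P[m]; r=np.hypot(q[:,0]-516,q[:,1]-156.8); q=q[r>35]
c=q[:,:2].mean(0); dd=np.linalg.svd(q[:,:2]-c)[2][0];dd*=np.sign(dd[1]);print(len(q),c,np.degrees(np.arctan2(dd[1],dd[0])), np.degrees(np.arctan2(c[1]-156.8,c[0]-516)))
g=im.reshape(-1,3).astype(int)
m=(np.hypot(P[:,0]-516,P[:,1]-157)<130)&(P[:,2]>8)&(P[:,2]<16)&(np.abs(g[:,0]-g[:,2])<25)&(g.sum(1)<300); print("foot",cv2.minAreaRect(P[m][:,:2].astype(np.float32)))
p=proj("wrist",[[516,156.8,75]])[0].astype(int); print(p)
a=im[max(0,p[1]-100):p[1]+100,max(0,p[0]-100):p[0]+100,::-1]; cv2.imwrite(f"pics/{sys.argv[1]}c.png",cv2.resize(a,None,fx=3,fy=3,interpolation=cv2.INTER_CUBIC))
E
python3 vchk.py w7
```

```text
9.8 [486.4045303  216.63384783 184.49868833] [3.13681707e+00 4.45671658e-04 2.06055378e+00] [ 0.23067104 -0.83995361  0.33990934]
1467 [485.44684725 215.04229356] 117.61896519365384 117.68092148871557
foot ((517.47900390625, 156.916259765625), (150.91207885742188, 240.25942993164062), 75.18904113769531)
[316 263]
```

View pics/w7c.png

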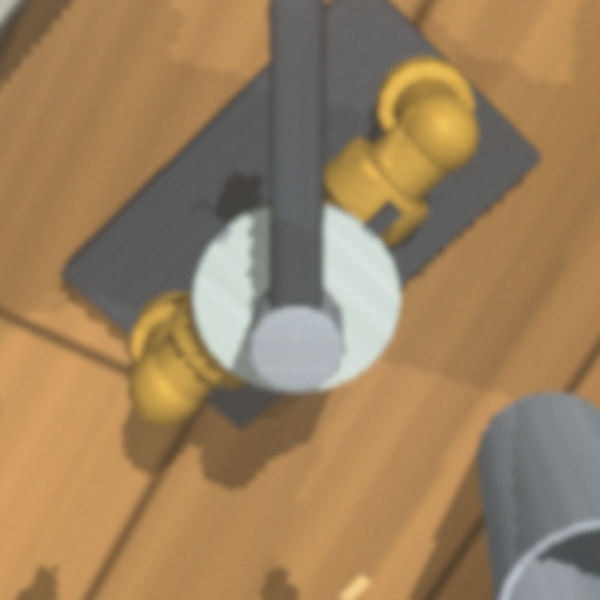

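The handle lies over the long lug, which it hides, with the short lugs symmetric about it at (385,215) and (215,205). It measures 117.7°, which is q≈0.79. Next is the catch.

step_arm(deltas=[[[1, 2, -15, 6, 0, 0, -0.08], [1, 2.5, -25, 5, 0, 0, -0.115], [1, 2.5, -25, 0, 0, 0, -0.115], [1, 2.5, -25, 0, 0, 0, -0.115], [1, 2.5, -25, 0, 0, 0, -0.115], [1, 2.5, -25, 0, 0, 0, -0.115], [1, 2.5, -25, 0, 0, 0, -0.115], [1, 2.5, -25, 0, 0, 0, -0.115], [1, 2.5, -25, 0, 0, 0, -0.115], [1, 2.5, -25, 0, 0, 0, -0.115]]])

```text
clock: 10.63
eef_pos: [508.3, -25.5, 191.9]
tool_rot: [-3.139, 0.002, 0.94]
force: [0.1, 0.4, -0.3]
width: 85.5
```

step_arm(deltas=[[[1, 2.5, -25, 0, 0, 0, -0.115], [1, 2.5, -25, 0, 0, 0, -0.115], [1, 2.5, -25, 0, 0, 0, -0.115], [1, 2.5, -25, 0, 0, 0, -0.115], [1, 2.5, -25, 0, 0, 0, -0.115], [1, 2.5, -25, 0, 0, 0, -0.115], [1, 2, -22, 0, 0, 0, -0.115], [1, 0, 0, 0, 0, 0, -0.023], [1, 0, 0, 0, 0, 0, 0], [1, 0, 0, 0, 0, 0, 0]]])

```text
clock: 11.47
eef_pos: [525.6, -194.9, 192.2]
tool_rot: [-3.14, 0.002, 0.12]
force: [0.4, 0.7, 0.2]
width: 85.2
```

Run:
```python
from h import *
s=ctrl.read_state(); print(s["clock"],s["eef_pos"],s["tool_rot"],s["force"],s["qpos"])
im,d,w=cloud("wrist","w8")
P=w.reshape(-1,3)
m=(P[:,0]>505)&(P[:,0]<566)&(P[:,1]>-207)&(P[:,1]<-185)&(P[:,2]>100)&(P[:,2]<122); q=P[m]; c=q[:,:2].mean(0); dd=np.linalg.svd(q[:,:2]-c)[2][0]; dd*=-np.sign(dd[0]); a=(q[:,:2]-c)@dd
print("pin",len(q),q.mean(0),np.arctan2(-dd[1],-dd[0]),"tip",c+dd*a.max(),np.ptp(a),np.percentile(q[:,2],[50,95]))
```

```text
11.4667 [ 525.62660771 -194.87463415  192.15155829] [-3.14003835e+00  2.36301055e-03  1.19930736e-01] [0.39819029 0.65193743 0.19640936] [ 0.32011635  0.51018914 -0.02225267  1.77765145  0.01377881  0.85669641
 -1.15922497]
pin 996 [ 542.02104292 -193.07037676  114.03765422] 0.12321827545495732 tip [ 517.29362754 -196.13276041] 49.188331482037576 [114.27939923 115.92995152]
```

View pics/w8.png

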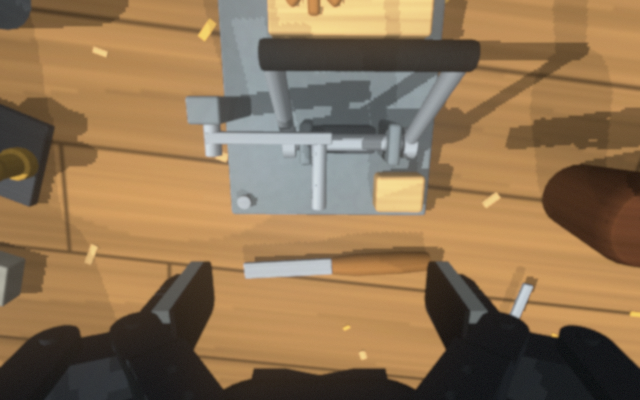

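The pin axis is at z≈110, tip at (517.3,-196.1), so the grip point is (529,-195). The view shows the pin at (318,175) centred between the fingers. Descending.

step_arm(deltas=[[[1, 3.5, 0, -25, 0, 0, 0], [1, 0, 0, -30, 0, 0, 0], [1, 0, 0, -30, 0, 0, 0], [1, 0, 0, -30, 0, 0, 0], [1, 0, 0, -20, 0, 0, 0], [1, 0, 0, 0, 0, 0, 0], [0, 0, 0, 0, 0, 0, 0], [0, 0, 0, 0, 0, 0, 0], [0, 0, 0, 0, 0, 0, 0], [0, 0, 0, 0, 0, 0, 0]]])

```text
clock: 12.35
eef_pos: [531.2, -196.2, 60.1]
tool_rot: [3.14, -0.003, 0.118]
force: [0.2, 0.6, 0.0]
width: 38.8
```

step_arm(deltas=[[[0, 0, 0, 0, 0, 0, 0], [0, 0, 0, 0, 0, 0, 0], [0, 0, 0, 0, 0, 0, 0]]])

```text
clock: 12.6
eef_pos: [530.3, -193.7, 59.3]
tool_rot: [-3.139, -0.001, 0.119]
force: [-1.5, 4.9, 6.0]
width: 9.0
```

Run:
```python
from h import *
s=ctrl.read_state(); print(s["clock"],s["eef_pos"],s["tool_rot"],s["force"],s["width"])
cloud("wrist","w9")
A=np.linspace(0,2.2,21); y=-75*np.cos(A); z=75*np.sin(A); dy=np.diff(y); dz=np.diff(z)
print(np.c_[-dy*.118,dy*.993,dz].round(1).tolist())
```

```text
12.6 [ 530.34969921 -193.68829604   59.34279914] [-3.13911166e+00 -7.26854321e-04  1.18917638e-01] [-1.50678064  4.93282244  6.03490095] 8.955286468364447
[[-0.1, 0.5, 8.2], [-0.2, 1.3, 8.1], [-0.3, 2.2, 7.9], [-0.4, 3.1, 7.6], [-0.5, 3.9, 7.3], [-0.6, 4.7, 6.8], [-0.6, 5.4, 6.2], [-0.7, 6.0, 5.6], [-0.8, 6.6, 4.9], [-0.8, 7.1, 4.1], [-0.9, 7.5, 3.3], [-0.9, 7.8, 2.5], [-1.0, 8.0, 1.6], [-1.0, 8.2, 0.7], [-1.0, 8.2, -0.2], [-1.0, 8.1, -1.1], [-0.9, 7.9, -2.0], [-0.9, 7.7, -2.9], [-0.9, 7.3, -3.7], [-0.8, 6.9, -4.5]]
```

View pics/w9.png

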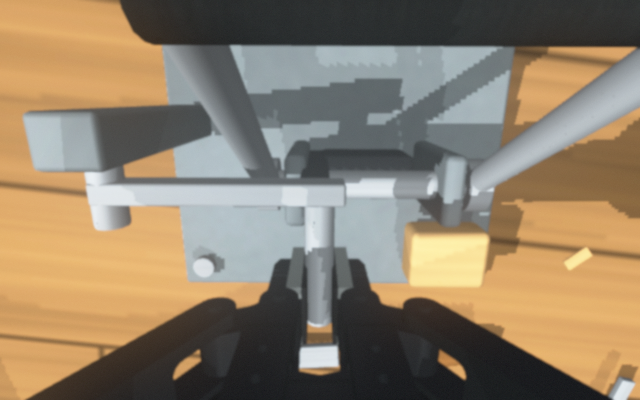

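The pin is held between the pads at (318,265). I'll swing it along the arc.

step_arm(deltas=[[[0, -0.1, 0.5, 8.2, 0, 0, 0], [0, -0.2, 1.3, 8.1, 0, 0, 0], [0, -0.3, 2.2, 7.9, 0, 0, 0], [0, -0.4, 3.1, 7.6, 0, 0, 0], [0, -0.5, 3.9, 7.3, 0, 0, 0], [0, -0.6, 4.7, 6.8, 0, 0, 0], [0, -0.6, 5.4, 6.2, 0, 0, 0], [0, -0.7, 6.0, 5.6, 0, 0, 0], [0, -0.8, 6.6, 4.9, 0, 0, 0], [0, -0.8, 7.1, 4.1, 0, 0, 0]]])

```text
clock: 13.48
eef_pos: [526.3, -159.8, 127.4]
tool_rot: [3.135, -0.004, 0.115]
force: [1.7, -8.8, 8.5]
width: 8.7
```

Run:
```python
from h import *
s=ctrl.read_state(); print(s["clock"],s["eef_pos"],s["tool_rot"],s["force"],s["torque"],s["width"])
cloud("wrist","w10")
```

```text
13.4833 [ 526.30492032 -159.81773823  127.41131196] [ 3.13469344 -0.00357025  0.1149956 ] [ 1.69641488 -8.78337327  8.46243639] [-1.83523001 -0.20433097  0.00355203] 8.700505429978776
```

View pics/w10.png

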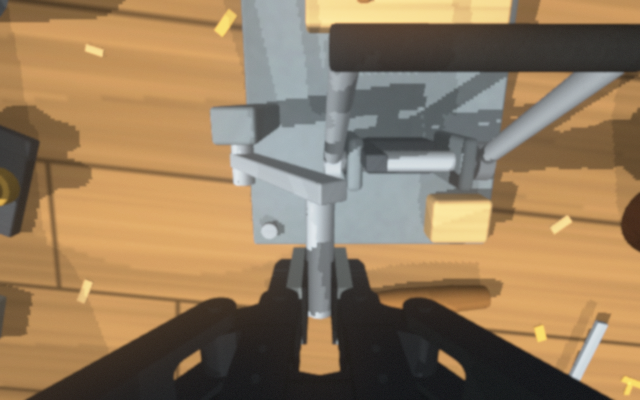

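The catch is rising as planned, with the arm now slanted and the pin still held. Continuing over the top.

step_arm(deltas=[[[0, -0.9, 7.5, 3.3, 0, 0, 0], [0, -0.9, 7.8, 2.5, 0, 0, 0], [0, -1.0, 8.0, 1.6, 0, 0, 0], [0, -1.0, 8.2, 0.7, 0, 0, 0], [0, -1.0, 8.2, -0.2, 0, 0, 0], [0, -1.0, 8.1, -1.1, 0, 0, 0], [0, -0.9, 7.9, -2.0, 0, 0, 0], [0, -0.9, 7.7, -2.9, 0, 0, 0], [0, -0.9, 7.3, -3.7, 0, 0, 0], [0, -0.8, 6.9, -4.5, 0, 0, 0]]])

```text
clock: 14.37
eef_pos: [516.7, -75.5, 121.1]
tool_rot: [-3.141, -0.003, 0.118]
force: [1.2, 4.5, 8.7]
width: 8.7
```

step_arm(deltas=[[[0, 0, 0, 0, 0, 0, 0]]])

```text
clock: 14.45
eef_pos: [516.5, -74.3, 120.2]
tool_rot: [-3.14, -0.002, 0.12]
force: [-0.2, 6.5, 9.7]
width: 8.7
```

Run:
```python
from h import *
s=ctrl.read_state(); print(s["clock"],s["eef_pos"],s["tool_rot"],s["force"],s["torque"],s["width"])
cloud("wrist","w11")
```

```text
14.45 [516.45726288 -74.34068141 120.16052677] [-3.13967826e+00 -2.44356303e-03  1.20238147e-01] [-0.22976856  6.49052183  9.660357  ] [ 1.20271859 -0.18230434 -0.15707916] 8.659418023710336
```

View pics/w11.png

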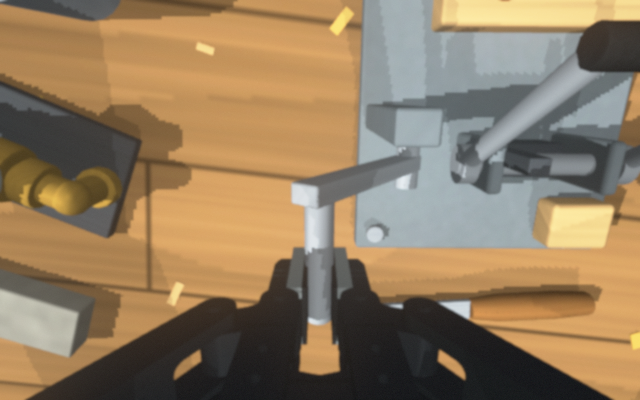

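The catch is past upright and leaning over to +y at about 2.2. I'll release it and lift.

step_arm(deltas=[[[1, 0, 0, 0, 0, 0, 0], [1, 0, 0, 0, 0, 0, 0], [1, 0, 0, 0, 0, 0, 0], [1, 0, 0, 0, 0, 0, 0], [1, 0, 0, 20, 0, 0, 0], [1, 0, 0, 35, 0, 0, 0], [1, 0, 0, 35, 0, 0, 0], [1, 0, 0, 10, 0, 0, 0]]])

```text
clock: 15.17
eef_pos: [518.1, -78.5, 223.2]
tool_rot: [3.14, -0.007, 0.117]
force: [0.7, -0.2, -0.6]
width: 85.7
```

Run:
```python
from h import *
s=ctrl.read_state(); print(s["clock"],s["eef_pos"],s["tool_rot"],s["force"],s["qpos"],s["width"])
im,d,w=cloud("wrist","w12")
P=w.reshape(-1,3); O=np.array([559.8,-216.5]); c,sn=np.cos(.119),np.sin(.119)
S=np.c_[(P[:,0]-O[0])*c+(P[:,1]-O[1])*sn,-(P[:,0]-O[0])*sn+(P[:,1]-O[1])*c,P[:,2]]
m=(S[:,0]>-45)&(S[:,0]<0)&(S[:,1]>110)&(S[:,1]<190)&(S[:,2]>120)&(S[:,2]<190); print("pin st",m.sum(),S[m].mean(0),S[m].max(0))
m=(S[:,2]>155)&(S[:,2]<180)&(S[:,0]>40)&(S[:,0]<75)&(np.abs(S[:,1])<60); print("bar st",m.sum(),S[m].mean(0),S[m].min(0),S[m].max(0))
```

```text
15.1667 [518.05453573 -78.48944084 223.22389099] [ 3.1397238  -0.00663359  0.11681622] [ 0.67999196 -0.17176167 -0.55889296] [ 0.10045033  0.41644605 -0.00559441  1.84546285  0.00351519  0.87281419
 -1.36089433] 85.65484938409153
pin st 911 [-19.2517815  150.37275851 170.04682345] [-3.39944160e-02  1.55796804e+02  1.72924147e+02]
bar st 5337 [ 59.94159671   5.21451524 170.27800687] [ 48.34072698 -53.28353574 155.00411805] [ 68.64671023  56.85205264 174.81418379]
```

View pics/w12.png

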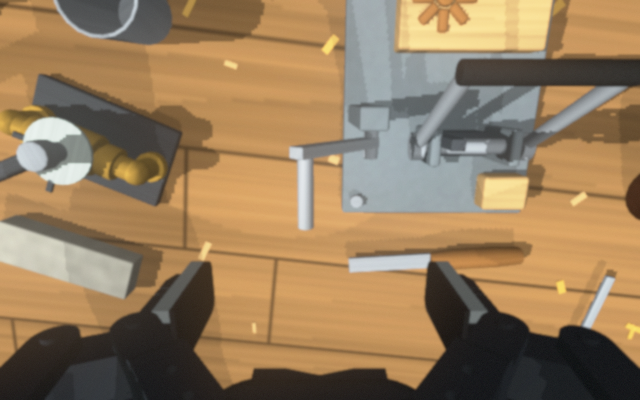

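The catch rests at its far stop: pin at station y≈150, z≈167 gives q≈2.3. The valve handle still sits over its lug. Next I'll move above the bar with the jaws along station x.

step_arm(deltas=[[[1, 5, -7, 0, 0, 0, 0.08], [1, 8, -10, 0, 0, 0, 0.115], [1, 8, -10, 0, 0, 0, 0.115], [1, 8, -10, 0, 0, 0, 0.115], [1, 8, -10, 0, 0, 0, 0.115], [1, 8, -10, 0, 0, 0, 0.115], [1, 8, -10, 0, 0, 0, 0.115], [1, 8, -10, 0, 0, 0, 0.115], [1, 8, -10, 0, 0, 0, 0.115], [1, 8, -10, 0, 0, 0, 0.115]]])

```text
clock: 16.05
eef_pos: [592.0, -175.4, 217.4]
tool_rot: [-3.139, 0.0, 1.238]
force: [-0.2, -0.4, 0.7]
width: 85.6
```

step_arm(deltas=[[[1, 8, -10, 0, 0, 0, 0.115], [1, 8, -10, 0, 0, 0, 0.115], [1, 5, -10, 0, 0, 0, 0.115], [1, 2, -5, -10, 0, 0, 0.112], [1, 0, 0, -10, 0, 0, 0], [1, 0, 0, 0, 0, 0, 0], [1, 0, 0, 0, 0, 0, 0]]])

```text
clock: 16.63
eef_pos: [614.3, -208.9, 197.2]
tool_rot: [-3.138, -0.002, 1.687]
force: [0.2, 0.6, 0.9]
width: 85.2
```

Run:
```python
from h import *
s=ctrl.read_state(); print(s["clock"],s["eef_pos"],s["tool_rot"],s["force"],s["qpos"],s["width"])
im,d,w=cloud("wrist","w13")
P=w.reshape(-1,3); O=np.array([559.8,-216.5]); c,sn=np.cos(.119),np.sin(.119)
S=np.c_[(P[:,0]-O[0])*c+(P[:,1]-O[1])*sn,-(P[:,0]-O[0])*sn+(P[:,1]-O[1])*c,P[:,2]]
m=(S[:,2]>155)&(S[:,2]<180)&(S[:,0]>35)&(S[:,0]<80)&(np.abs(S[:,1])<60)
q=P[m]; print("bar",m.sum(),q.mean(0),"st x pct",np.percentile(S[m][:,0],[1,50,99]),np.percentile(S[m][:,1],[1,99]), np.percentile(S[m][:,2],[50,97])); 
h=S[m][np.abs(S[m][:,1])<30]; print(np.polyfit(h[:,1],h[:,0],1))
t=s["eef_pos"]; print("tcp st",(t[0]-O[0])*c+(t[1]-O[1])*sn,-(t[0]-O[0])*sn+(t[1]-O[1])*c)
```

```text
16.6333 [ 614.28305235 -208.93366141  197.16121429] [-3.13831098e+00 -1.79891639e-03  1.68739959e+00] [0.24071131 0.58931147 0.9064911 ] [ 0.51545517  0.6574496  -0.3982612   1.51188815  0.27882156  1.0325093
  0.1639529 ] 85.22277977822546
bar 4899 [ 618.84486174 -203.6634023   170.61044442] st x pct [50.13946627 60.19192834 68.37911791] [-52.86149875  56.35689507] [171.57019121 173.5233021 ]
[4.64998983e-03 6.04787032e+01]
tcp st 54.996010833692665 1.044636364816009
```

View pics/w13.png

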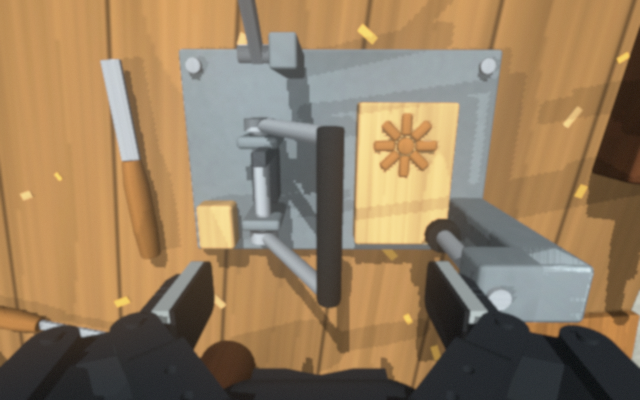

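The bar runs vertically at column 330, a few mm to the right of the finger midline (319). I'll shift +4.7 mm and descend 87.

step_arm(deltas=[[[1, 4.7, 0.5, -15, 0, 0, 0], [1, 0, 0, -25, 0, 0, 0], [1, 0, 0, -25, 0, 0, 0], [1, 0, 0, -22, 0, 0, 0], [1, 0, 0, 0, 0, 0, 0], [0, 0, 0, 0, 0, 0, 0], [0, 0, 0, 0, 0, 0, 0], [0, 0, 0, 0, 0, 0, 0], [0, 0, 0, 0, 0, 0, 0], [0, 0, 0, 0, 0, 0, 0]]])

```text
clock: 17.52
eef_pos: [621.2, -209.3, 113.2]
tool_rot: [3.14, 0.001, 1.69]
force: [-0.5, -0.6, 0.1]
width: 25.4
```

step_arm(deltas=[[[0, 0, 0, 0, 0, 0, 0], [0, 0, 0, 0, 0, 0, 0], [0, 0, 0, 0, 0, 0, 0]]])

```text
clock: 17.77
eef_pos: [620.6, -209.4, 113.0]
tool_rot: [3.141, 0.001, 1.689]
force: [-2.6, 0.3, 6.1]
width: 14.1
```

Run:
```python
from h import *
s=ctrl.read_state(); print(s["clock"],s["eef_pos"],s["tool_rot"],s["force"],s["width"])
cloud("wrist","w14")
A=np.linspace(0,1.0,21); x=120*np.sin(.5-A); z=120*np.cos(.5-A); dx=np.diff(x); dz=np.diff(z)
print(np.c_[dx*.993,dx*.119,dz].round(1).tolist())
```

```text
17.7667 [ 620.61358477 -209.37058678  112.95670348] [3.14084293e+00 6.13397021e-04 1.68935299e+00] [-2.63518933  0.29035291  6.05714979] 14.075213237299655
[[-5.3, -0.6, 2.7], [-5.4, -0.7, 2.5], [-5.5, -0.7, 2.2], [-5.6, -0.7, 1.9], [-5.7, -0.7, 1.6], [-5.8, -0.7, 1.3], [-5.9, -0.7, 1.0], [-5.9, -0.7, 0.7], [-5.9, -0.7, 0.4], [-6.0, -0.7, 0.1], [-6.0, -0.7, -0.1], [-5.9, -0.7, -0.4], [-5.9, -0.7, -0.7], [-5.9, -0.7, -1.0], [-5.8, -0.7, -1.3], [-5.7, -0.7, -1.6], [-5.6, -0.7, -1.9], [-5.5, -0.7, -2.2], [-5.4, -0.7, -2.5], [-5.3, -0.6, -2.7]]
```

View pics/w14.png

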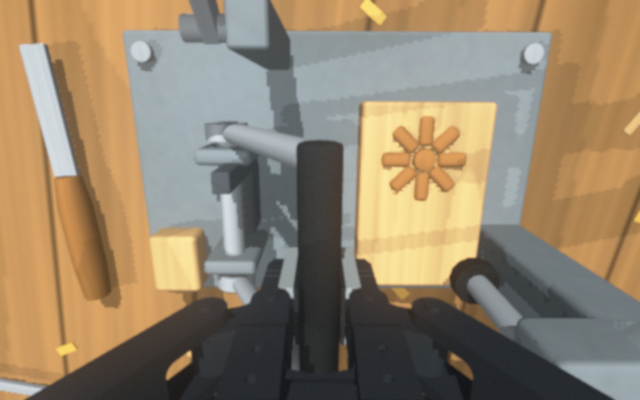

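The bar is held centrally between the pads. Pulling along the arc.

step_arm(deltas=[[[0, -5.3, -0.6, 2.7, 0, 0, 0], [0, -5.4, -0.7, 2.5, 0, 0, 0], [0, -5.5, -0.7, 2.2, 0, 0, 0], [0, -5.6, -0.7, 1.9, 0, 0, 0], [0, -5.7, -0.7, 1.6, 0, 0, 0], [0, -5.8, -0.7, 1.3, 0, 0, 0], [0, -5.9, -0.7, 1.0, 0, 0, 0], [0, -5.9, -0.7, 0.7, 0, 0, 0], [0, -5.9, -0.7, 0.4, 0, 0, 0], [0, -6.0, -0.7, 0.1, 0, 0, 0]]])

```text
clock: 18.65
eef_pos: [572.8, -215.0, 130.2]
tool_rot: [3.122, 0.003, 1.691]
force: [12.7, 1.7, 5.7]
width: 14.2
```

Run:
```python
from h import *
s=ctrl.read_state(); print(s["clock"],s["eef_pos"],s["tool_rot"],s["force"],s["torque"],s["width"])
```

```text
18.65 [ 572.83680656 -214.97308315  130.17357989] [3.12181733e+00 2.64094249e-03 1.69110280e+00] [12.71208384  1.66106198  5.68469601] [ 0.50926961 -3.28065684 -0.09199005] 14.241862001392473
```

step_arm(deltas=[[[0, -6.0, -0.7, -0.1, 0, 0, 0], [0, -5.9, -0.7, -0.4, 0, 0, 0], [0, -5.9, -0.7, -0.7, 0, 0, 0], [0, -5.9, -0.7, -1.0, 0, 0, 0], [0, -5.8, -0.7, -1.3, 0, 0, 0], [0, -5.7, -0.7, -1.6, 0, 0, 0], [0, -5.6, -0.7, -1.9, 0, 0, 0], [0, -5.5, -0.7, -2.2, 0, 0, 0], [0, -5.4, -0.7, -2.5, 0, 0, 0], [0, -5.3, -0.6, -2.7, 0, 0, 0]]])

```text
clock: 19.48
eef_pos: [514.1, -221.8, 116.6]
tool_rot: [3.126, 0.003, 1.691]
force: [4.7, 2.6, 17.7]
width: 13.8
```

step_arm(deltas=[[[0, 0, 0, 0, 0, 0, 0], [0, 0, 0, 0, 0, 0, 0]]])

```text
clock: 19.65
eef_pos: [511.9, -222.0, 115.6]
tool_rot: [3.13, 0.002, 1.691]
force: [2.5, 4.0, 16.7]
width: 13.9
```

```bash
cat > lchk.py <<'E'
from h import *
import sys
s=ctrl.read_state(); print(s["clock"],s["eef_pos"],s["tool_rot"],s["force"],s["torque"],s["width"])
im,d,w=cloud("wrist",sys.argv[1])
P=w.reshape(-1,3); O=np.array([560.5,-216.5]); c,sn=np.cos(.119),np.sin(.119)
S=np.c_[(P[:,0]-O[0])*c+(P[:,1]-O[1])*sn,-(P[:,0]-O[0])*sn+(P[:,1]-O[1])*c,P[:,2]]
t=s["eef_pos"]; print("tcp st",(t[0]-O[0])*c+(t[1]-O[1])*sn,-(t[0]-O[0])*sn+(t[1]-O[1])*c)
m=(S[:,1]>18)&(S[:,1]<50)&(S[:,2]>140)&(S[:,2]<195)&(S[:,0]>-90)&(S[:,0]<90)&(im.reshape(-1,3).sum(1)<160); q=S[m]; print("bar",m.sum(),np.percentile(q[:,0],[2,50,98]),np.percentile(q[:,2],[50,97]))
cx=np.percentile(q[:,0],[2,98]).mean(); print("q from x:",.5-np.arcsin(cx/120))
E
python3 lchk.py w15
```

```text
19.65 [ 511.929566   -222.01488846  115.6035167 ] [3.13005668e+00 2.29679564e-03 1.69071216e+00] [ 2.53784066  3.95040392 16.7392868 ] [ 0.71729737 -0.81175877 -0.13809005] 13.87021478501557
tcp st -48.8816606007347 0.29036347172225163
bar 385 [-56.60618686 -44.6799405  -43.16773441] [173.26848925 175.93479577]
q from x: 0.92873944692145
```

View pics/w15.png

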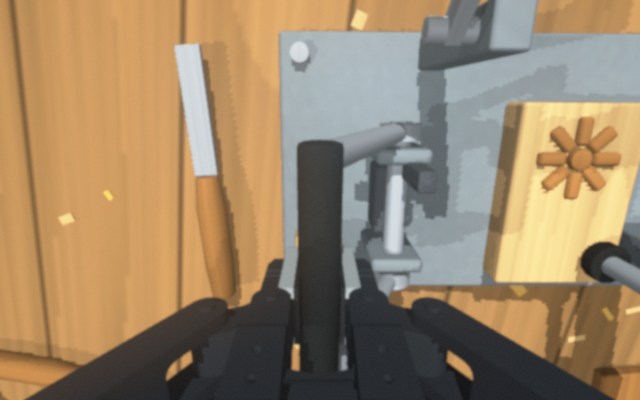

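step_arm(deltas=[[[0, -3, -0.4, -1, 0, 0, 0], [0, -3, -0.4, -1, 0, 0, 0], [0, -3, -0.4, -1, 0, 0, 0], [0, 0, 0, 0, 0, 0, 0], [0, 0, 0, 0, 0, 0, 0]]])

```text
clock: 20.12
eef_pos: [507.2, -222.6, 113.0]
tool_rot: [3.122, 0.003, 1.692]
force: [8.7, 5.3, 13.1]
width: 14.1
```

```bash
python3 lchk.py w16
```

```text
20.1167 [ 507.21878661 -222.57495838  113.01968245] [3.12223802e+00 2.83615401e-03 1.69177975e+00] [ 8.73974476  5.30817756 13.10170499] [ 0.95507781 -2.49811269 -0.07914041] 14.114799852840163
tcp st -53.625615784005156 0.2935150618319584
bar 313 [-62.0810453  -49.91421708 -48.42518577] [170.62087385 173.03538284]
q from x: 0.9784937650591583
```

step_arm(deltas=[[[0, -2, -0.2, -1, 0, 0, 0], [0, -2, -0.2, -1, 0, 0, 0], [0, -2, -0.2, -1, 0, 0, 0], [0, 0, 0, 0, 0, 0, 0], [0, 0, 0, 0, 0, 0, 0], [0, 0, 0, 0, 0, 0, 0]]])

```text
clock: 20.67
eef_pos: [507.3, -222.7, 112.7]
tool_rot: [3.111, 0.005, 1.693]
force: [13.8, 6.0, 22.3]
width: 14.2
```

```bash
python3 lchk.py w17
```

```text
20.6667 [ 507.25408927 -222.73057408  112.65708674] [3.11114628 0.00535421 1.69316426] [13.77890186  5.98517525 22.25261813] [ 1.33199722 -3.65873682 -0.08102849] 14.152098013696335
tcp st -53.60903738357555 0.13480879154834824
bar 361 [-62.46561671 -50.63190779 -48.916417  ] [170.45735055 172.79261399]
q from x: 0.9826090407524029
```

The TCP no longer advances while the force rises (tangential about 23 N against 10 N of spring), so the lever is at its stop. Final checks on the clamp foot, catch and valve:

Run:
```python
from h import *
a=cloud("side","s18")[0]; b=cloud("top","t18")[0]
c=cv2.resize(a[110:240,260:400],(400,372),interpolation=cv2.INTER_CUBIC); d=cv2.resize(b[85:220,240:440],(400,270),interpolation=cv2.INTER_CUBIC)
o=np.zeros((372,800,3),np.uint8); o[:,:400]=c; o[:270,400:]=d; cv2.imwrite("pics/c18.png",o[:,:,::-1])
s=ctrl.read_state(); print(s["clock"],s["eef_pos"],s["force"])
```

```text
20.8167 [ 507.22091205 -222.72770797  112.64711123] [14.08035961  6.15848195 23.20925519]
```

View pics/c18.png

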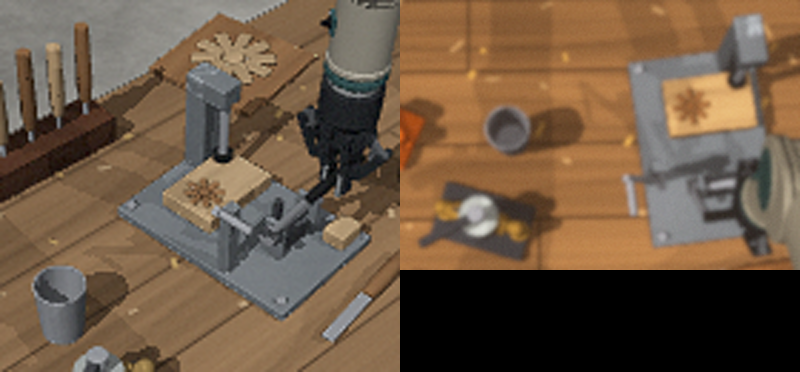

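View pics/w17.png

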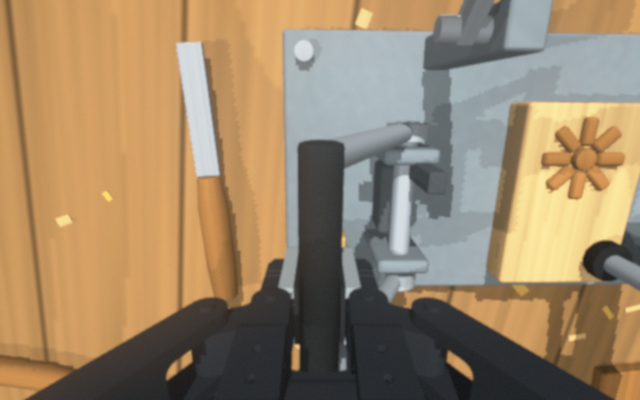

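The side crop shows the foot extended down onto the blank at (222,155) and the catch over on the far side. The valve handle is unchanged, and the offcut, chisel and tin have not moved. The pose holds steady, so I'm handing in.

```bash
python3 -c "
from cell import ctrl
print(ctrl.finish_job())"
```

```text
the job is handed in; nothing more can be done
None
```

The job is done in the order asked and handed in at about 21 s, with the gripper still holding the lever at its stop.

**Valve:** the handle measured 117.7° in world, which is a joint value of about 0.79. It hid the long lug, and the two short lugs sat symmetric on either side of it.

**Catch:** I lifted it by its pin and swung it over. The pin then measured station y≈150 and z≈167, which is the 2.3 stop.

**Lever:**
- I pulled until the bar stopped moving. Pushing the command on about 6 mm moved it no further, and the force along the pull rose to about 23 N, against 10 N from the spring.
- From the camera the lever reads 0.98, within measuring error of the 1.0 stop.
- The clamp foot is down on the blank.

**What disagreed:** the fingertips really stand about 43 mm farther back from the reported TCP than the text implies. The first grip on the valve handle therefore closed on air above it, touching nothing. I corrected the depth from the camera images for every later grasp. The width reading came out 1 to 2 mm under the nominal sizes when gripping. The loose things visible in the last pictures had not moved.

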